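# Close up the jar row: push the sliding jar stop to its click

### The job

On the beech jar rack, push the sliding jar stop along its rail towards the row of jars until its spring pin drops into the notch of the rail, and leave it clicked there, short of the jars. Only push, with the fingertips on the bare wooden back of the stop: do not grip it, do not touch its cork face or the black pin knob, and do not push it on past the notch. Leave the jars and everything else where they stand.

Things in the scene. Friction and masses are not known exactly. Their poses are not given: they have to be found in the camera images.
- stop_push (a point): Where to push: on the bare beech back of the upright stop board, 76 mm above the table. y: along the rail to the jars (push direction), z up, x: along the board to its free end, 35 mm off. Board 130 mm wide in x, 29 to 105 mm above the table, 7 mm thick with its cork. The space behind it here is free down to the rack's flat board (top 16 mm); the rack's 58 mm high rear rail begins 43 mm off in x.
- stop (a joint): Travel in m of the stop along its rail, 0 to 0.30, grows towards the jars; starts at 0 to 0.05, the notch is 0.10 to 0.21 farther on. It slides at 3 to 4 N. At the notch the resistance falls away (the stop jumps ahead some mm), then rises: about 16 N or more forces it past, so stop pushing at 8 to 10 N. The grey carriage (top 56 mm up, reaching 50 mm behind the board) is 75 mm from stop_push in -x.
- pin (a joint): Drop of the spring pin of the stop in m: 0 while it rides on the flat of the rail, about 0.005 when it has dropped into the notch; negative if it is lifted. The pin, with its knob, moves straight down.
- knob: Black round knob, 26 mm across and 16 mm high, on top of the spring pin in the stop's carriage; origin at its underside, about 76 mm above the table while the pin rides on the rail and 5 mm lower when it is in the notch. Not to be touched.
- stop_face: Cork lining, 130 x 3 x 76 mm, on the jar side of the stop board; origin at its centre, y axis along the rail towards the jars. Not to be touched with the fingers. With the pin in the notch it stands 14 to 22 mm short of the nearest jar.
- jar1: First jar of the row, nearest to the stop: 62 mm across, 74 mm high, stands on the rack in the path of the stop board; origin at the centre of its underside.
- jar2: Second jar of the row, 62 mm across, 70 mm high, on the rack; origin at the centre of its underside.
- jar3: Third jar of the row, 62 mm across, 72 mm high, on the rack; origin at the centre of its underside.
- tin: Small tin, 34 mm across, 48 mm high, standing on the front ledge of the rack (on the robot's side of the rail); origin at the centre of its underside.
- spice: Small green spice jar, 38 mm across, 60 mm high, on the table; origin at the centre of its underside.
- bowl: Bowl, 116 mm across, 50 mm high, on the table; origin at the centre of its underside.
- mug: Mug, 76 mm across, 85 mm high, on the table; origin at the centre of its underside.
- oil: Tall bottle, 68 mm across, 190 mm high, on the table off the right end of the rack (seen from the robot); origin at the centre of its underside.
Not all that is in view belongs to the job. What is shaped like the jar2 but pink or red is not meant.

How it is judged:
By the outcome, as a careful person would: the job done as asked, in the order asked, and still so for the second after the job is handed in, with the robot touching nothing.
It also fails if it takes over 48 s, if anything falls off the work surface, if the arm or the gripper's body presses on something with over 40 N, if the wrist force passes 120 N, or if a joint passes its speed limit or range.

### The arm

A 7-joint arm with a two-finger parallel gripper is mounted at the origin on the work surface. World frame = base frame: x ahead of the robot, y to its left, z up, the work surface at z = 0. Lengths are in m, angles in rad, forces in N, time in s.
With the tool pointing down it reaches from about 0.4 to 0.9 m from the base axis. Payload 5.6 kg.
Tool frame: the origin (TCP) lies at the very end of the fingers, on their centre line; the grasp point (between the pads) lies 19 mm behind it; y points along the fingers, z is the direction in which the jaws open and shut, and the axes are right-handed (so a half turn about y gives the same grasp; the last joint's range is limited). The gripper opens to 92 mm and grips with 3 to 60 N. Pads are 20 mm wide; open, the fingers measure 128 mm over their backs; the gripper's body (75 mm by 189 mm) begins 69 mm behind the grasp point.
Start: joints at [-1.346, 0.468, -0.012, 1.603, 0.006, 1.071, -0.056], TCP at [0.172, 0.627, 0.177] pointing down, gripper open.
Joint ranges: [-2.53, 2.53], [-0.31, 2.02], [-1.57, 1.55], [0.28, 2.44], [-1.29, 4.43], [0.15, 1.84], [-2.92, 2.92]. Speed limits (rad/s): [2.57, 2.57, 3.14, 3.14, 3.14, 3.14, 3.14].

### API

Orientations are given as a 3x3 rotation matrix whose columns are the frame's x, y, z axes.
In Python, from station import env, camera, order gives the robot as it stands.
- The arm moves only by the tool move_arm, never from a script. Its argument "series" is a list of rows, each an object with "rot": the turn, a rotation vector about the tool's x, y, z in degrees, a list of three; "travel": the shift along the tool's x, y, z in m, a list of three; "jaw": the finger opening in m, from 0 to 0.0919. A call has 1 to 20 rows; each row is the pose to reach, as a shift and turn from the pose measured when the call began, along the tool's axes at that moment; what a row does not reach only later rows make up. A row lasts 1/10 s, in which the tool goes at most 50 mm and 8.59 degrees, less where a joint would pass 70% of its speed; a pose out of reach is approached as far as the arm can. A call with a gripper value outside its range is refused whole. The fingers move at their own pace and stop on an object; "force" is the grip in N (left out, the last holds). Time passes only in rows, so rows that repeat a pose let the fingers close. It gives the time, the measured TCP pose, the force and the opening at its end, in the units of the state.
- env.read_state(): the state, without advancing time (a new reading comes with each control period).
- camera(name): name is "side" or "top" or "wrist"; returns a dict with "pixels" (480x640x3 uint8, red, green, blue), "intrinsics" (3x3 intrinsics, pixels), "dist_coeffs" ([k1, k2, p1, p2, k3] as OpenCV has them; the pictures are not rectified), "origin" and "attitude" of the camera in the world. Camera axes: x right, y down, z forward; pixel columns grow to the right and rows downward; lengths in m; the calibration is good to about 2 mm. A picture is of the moment at which its call begins. There is no depth.
- order.hand_in(): hands the job in, once; it reports no verdict.
The state is a dict: "clock": time; "joints": joint angles; "dq": joint speeds; "effort": joint torques, N m; "tool_pos": TCP position; "orientation": TCP orientation; "force": force on the tool from outside, world axes, zero at the start; "ft_torque": the same for the moment, N m; "grip_width": finger opening in m.
Only numpy, scipy, OpenCV 4.12 (cv2) and the standard library are available. Lean on these libraries where they do the work, as an engineer would, in place of code of your own. Each camera call takes 0.05 s, during which the arm holds its last target.

## Working session

There is one attempt and no reset: what is moved stays moved. The work goes in short steps, Python scripts to look and compute and a tool call to move; the robot and the scene stay as the last step left them, time stands still between calls to the robot, and variables do not carry over. Pictures are saved under pics/ and viewed, and the job is handed in when it is done.

Besides the shell and the picture viewer there is one more tool, called after ">>>" as name(argument=value, ...), one argument or row to a line, values as JSON. move_arm: Moves the arm, as the interface text tells. Its arguments: {"type":"object","properties":{"series":{"type":"array"},"force":{"type":"number"}},"required":["series"]}

```bash
mkdir -p pics; cat > h.py <<'E'
import numpy as np, cv2, pickle
from station import env, camera, order
def snap(n,tag):
    c=camera(n); pickle.dump(c,open(f'pics/{tag}.pkl','wb'))
    cv2.imwrite(f'pics/{tag}.png',cv2.cvtColor(c['pixels'],cv2.COLOR_RGB2BGR)); return c
def load(tag): return pickle.load(open(f'pics/{tag}.pkl','rb'))
def ray(c,uv):
    p=cv2.undistortPoints(np.array([[uv]],float),np.array(c['intrinsics'],float),np.array(c['dist_coeffs'],float))[0,0]
    return np.array(c['origin'],float),np.array(c['attitude'],float).reshape(3,3)@np.array([p[0],p[1],1.])
def onz(c,uv,z):
    o,d=ray(c,uv); return o+d*(z-o[2])/d[2]
def tri(c1,a,c2,b):
    o1,d1=ray(c1,a);o2,d2=ray(c2,b)
    d1/=np.linalg.norm(d1);d2/=np.linalg.norm(d2)
    s=np.linalg.lstsq(np.stack([d1,-d2],1),o2-o1,rcond=None)[0]
    p,q=o1+s[0]*d1,o2+s[1]*d2
    return (p+q)/2,np.linalg.norm(p-q)
def proj(c,P):
    R=np.array(c['attitude'],float).reshape(3,3);t=-R.T@np.array(c['origin'],float)
    return cv2.projectPoints(np.array([P],float),cv2.Rodrigues(R.T)[0],t,np.array(c['intrinsics'],float),np.array(c['dist_coeffs'],float))[0].reshape(-1,2)[0]
E
python3 - <<'E'
from h import *
for n in ['side','top','wrist']:
    c=snap(n,n+'0'); print(n,np.round(c['origin'],3),np.round(c['attitude'],2).tolist())
s=env.read_state();print({k:np.round(s[k],3).tolist() for k in s})
E
```

```text
side [ 0.015 -0.727  0.892] [[0.87, -0.32, 0.37], [-0.49, -0.6, 0.63], [0.02, -0.73, -0.68]]
top [0.241 0.045 1.493] [[-0.0, -0.99, 0.16], [-1.0, 0.0, 0.01], [-0.01, -0.16, -0.99]]
wrist [0.102 0.646 0.384] [[0.26, 0.93, 0.25], [0.96, -0.26, -0.07], [-0.0, 0.26, -0.97]]
{'clock': 0.15, 'joints': [-1.346, 0.468, -0.012, 1.603, 0.006, 1.071, -0.056], 'dq': [0.002, -0.002, -0.0, -0.003, 0.0, 0.0, 0.001], 'effort': [0.001, -52.095, -0.012, -24.397, -0.057, 0.015, 0.0], 'tool_pos': [0.172, 0.626, 0.176], 'orientation': [[0.964, -0.0, 0.265], [-0.265, -0.001, 0.964], [0.0, -1.0, -0.001]], 'force': [-0.631, 0.557, 0.761], 'ft_torque': [-0.01, -0.017, -0.006], 'grip_width': 0.092}
```

View pics/side0.png

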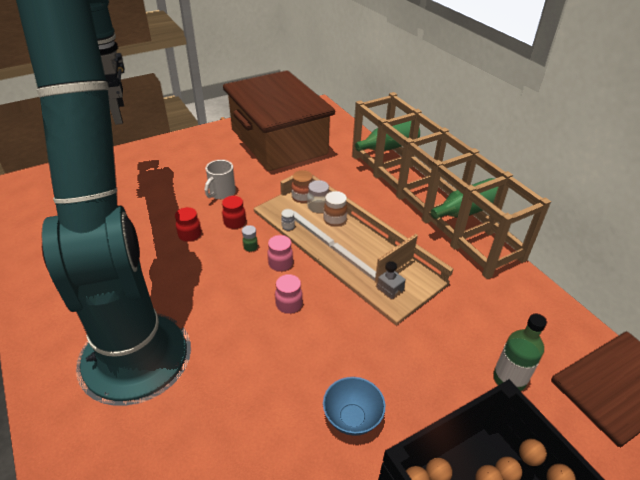

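View pics/top0.png

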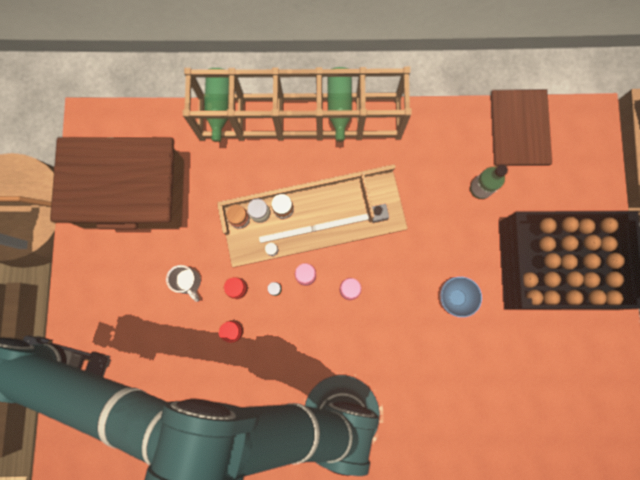

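View pics/wrist0.png

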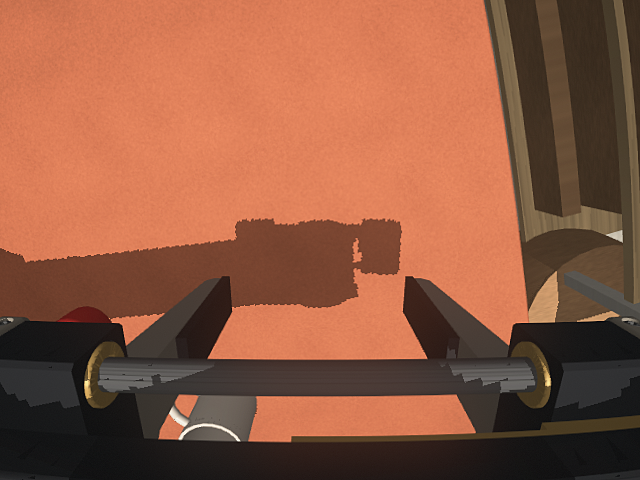

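The top view shows the rack, with the stop board near (370,190) and the carriage and knob at (380,212). The jars are at (282,205), (258,210) and (236,215). The red jars (235,288), (230,331) and the pink ones (305,273), (350,288) are decoys. The stop board could be mistaken for the rack's left end board (222,218) or the rear rail. I'll check it in a close crop.

```bash
python3 - <<'E'
from h import *
a=cv2.imread('pics/top0.png')[150:270,210:415]; b=cv2.imread('pics/side0.png')[170:325,250:455]
cv2.imwrite('pics/ctop.png',cv2.resize(a,None,fx=3.9,fy=3.9,interpolation=cv2.INTER_CUBIC))
cv2.imwrite('pics/cside.png',cv2.resize(b,None,fx=3.8,fy=3.8,interpolation=cv2.INTER_CUBIC))
E
```

```text
(no output)
```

View pics/ctop.png

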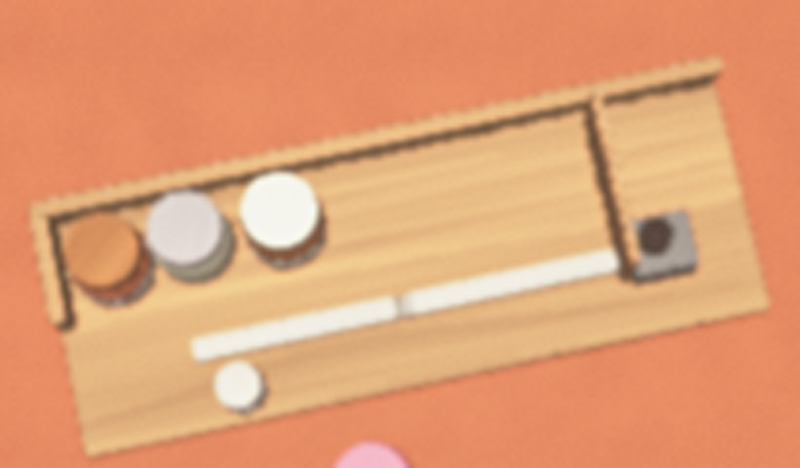

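View pics/cside.png

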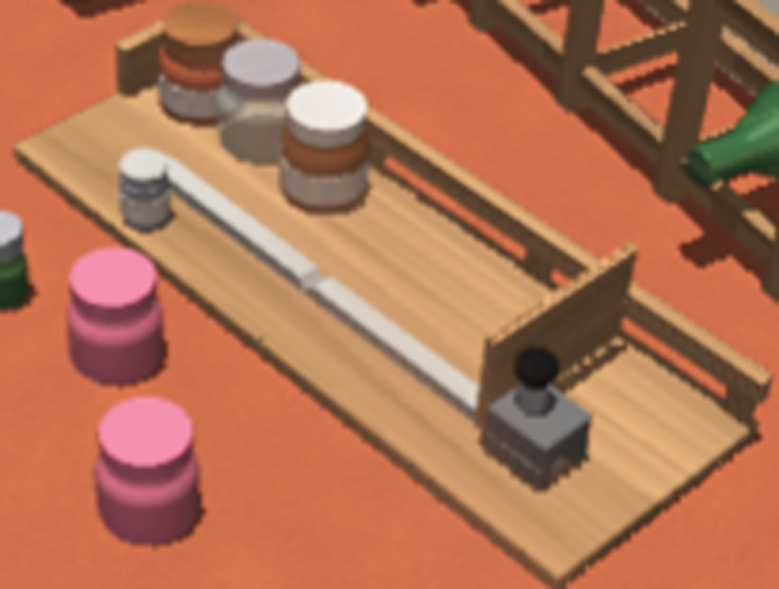

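```bash
python3 - <<'E'
from h import *
t=load('top0');s=load('side0')
T=lambda x,y:(210+(x+.5)/3.9-.5,150+(y+.5)/3.9-.5)
S=lambda x,y:(250+(x+.5)/3.8-.5,170+(y+.5)/3.8-.5)
r=lambda p:np.round(p,4)
print('top board free/near',r(onz(t,T(598,98),.105)),r(onz(t,T(637,277),.105)))
print('side board free/near',r(onz(s,S(635,255),.105)),r(onz(s,S(488,345),.105)))
print('rail',r(onz(t,T(195,350),.02)),r(onz(t,T(400,304),.02)),r(onz(t,T(615,260),.02)), 'notch side',r(onz(s,S(312,275),.02)))
print('rear rail top',r(onz(t,T(35,210),.058)),r(onz(t,T(718,65),.058)),r(onz(t,T(718,78),.058)))
print('rack front corners',r(onz(t,T(88,453),.016)),r(onz(t,T(768,305),.016)))
print('knob top',r(onz(t,T(656,236),.092)),r(onz(s,S(537,362),.092)))
print('jar1 top',r(onz(t,T(280,210),.09)),r(onz(s,S(327,108),.09)))
a=cv2.imread('pics/top0.png')[160:240,345:415]; b=cv2.imread('pics/side0.png')[225:305,370:460]
cv2.imwrite('pics/c2.png',np.hstack([cv2.resize(a,(420,480),interpolation=cv2.INTER_NEAREST),cv2.resize(b,(378,336),interpolation=cv2.INTER_NEAREST) if 0 else cv2.resize(b,(378,480),interpolation=cv2.INTER_NEAREST)]))
E
```

```text
top board free/near [ 0.6627 -0.0643  0.105 ] [ 0.5304 -0.0901  0.105 ]
side board free/near [ 0.6672 -0.0707  0.105 ] [ 0.5423 -0.0931  0.105 ]
rail [0.4934 0.2359 0.02  ] [0.5281 0.0811 0.02  ] [ 0.5613 -0.082   0.02  ] notch side [0.5334 0.0876 0.02  ]
rear rail top [0.593  0.3516 0.058 ] [ 0.7019 -0.1582  0.058 ] [ 0.6918 -0.1579  0.058 ]
rack front corners [0.416  0.3154 0.016 ] [ 0.5268 -0.1972  0.016 ]
knob top [ 0.5632 -0.1056  0.092 ] [ 0.5682 -0.1083  0.092 ]
jar1 top [0.5844 0.1667 0.09  ] [0.5871 0.1632 0.09  ]
```

View pics/c2.png

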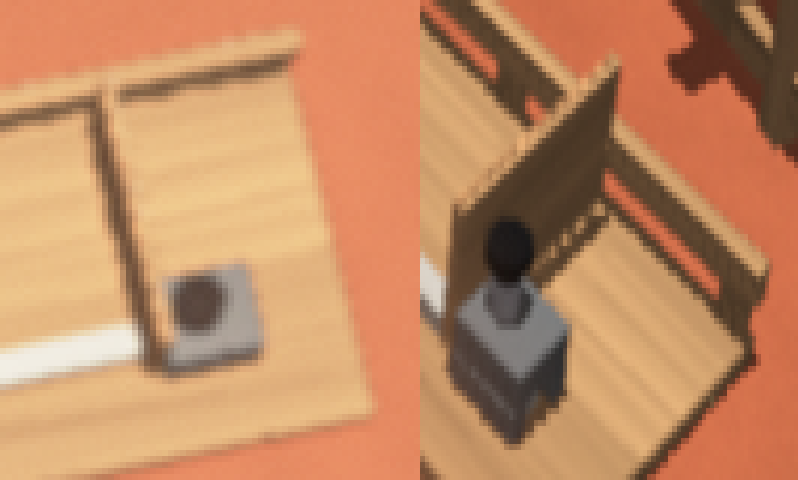

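The stop is confirmed. Its board's back plane and free end agree between the two views to about 5 mm, and the rail is turned 12° from world y. I'll move above and behind the board with the jaws closed and the jaw axis along the board.

>>> move_arm(
  series=[
    {"rot": [0, 1, 0], "travel": [0.006, -0.002, -0.006], "jaw": 0.0},
    {"rot": [0, 3, 0], "travel": [0.02, -0.006, -0.018], "jaw": 0.0},
    {"rot": [0, 6, 0], "travel": [0.045, -0.012, -0.041], "jaw": 0.0},
    {"rot": [0, 9, 0], "travel": [0.078, -0.02, -0.071], "jaw": 0.0},
    {"rot": [0, 12, 0], "travel": [0.114, -0.02, -0.104], "jaw": 0.0},
    {"rot": [0, 15, 0], "travel": [0.15, -0.02, -0.137], "jaw": 0.0},
    {"rot": [0, 18, 0], "travel": [0.185, -0.02, -0.169], "jaw": 0.0},
    {"rot": [0, 22, 0], "travel": [0.22, -0.02, -0.201], "jaw": 0.0},
    {"rot": [0, 26, 0], "travel": [0.256, -0.02, -0.234], "jaw": 0.0},
    {"rot": [0, 30, 0], "travel": [0.292, -0.02, -0.267], "jaw": 0.0},
    {"rot": [0, 34, 0], "travel": [0.328, -0.02, -0.3], "jaw": 0.0},
    {"rot": [0, 38, 0], "travel": [0.364, -0.02, -0.333], "jaw": 0.0},
    {"rot": [0, 42, 0], "travel": [0.4, -0.02, -0.366], "jaw": 0.0},
    {"rot": [0, 46, 0], "travel": [0.436, -0.02, -0.398], "jaw": 0.0},
    {"rot": [0, 50, 0], "travel": [0.471, -0.02, -0.43], "jaw": 0.0},
    {"rot": [0, 54, 0], "travel": [0.507, -0.02, -0.463], "jaw": 0.0},
    {"rot": [0, 57, 0], "travel": [0.54, -0.02, -0.493], "jaw": 0.0},
    {"rot": [0, 60, 0], "travel": [0.566, -0.02, -0.517], "jaw": 0.0},
    {"rot": [0, 62, 0], "travel": [0.585, -0.02, -0.535], "jaw": 0.0},
    {"rot": [0, 62.6, 0], "travel": [0.598, -0.02, -0.546], "jaw": 0.0},
  ],
)

```text
clock: 2.15
tool_pos: [0.6038, -0.0623, 0.1976]
orientation: [[0.203, 0.0, 0.979], [-0.979, -0.002, 0.203], [0.002, -1.0, -0.0]]
force: [0.4, -1.1, -0.0]
grip_width: 0.0002
```

>>> move_arm(
  series=[
    {"rot": [0, 0, 0], "travel": [0.02, 0, 0.008], "jaw": 0.0},
    {"rot": [0, 0.3, 0], "travel": [0.045, 0, 0.018], "jaw": 0.0},
    {"rot": [0, 0.3, 0], "travel": [0.06, 0, 0.025], "jaw": 0.0},
    {"rot": [0, 0.3, 0], "travel": [0.062, 0, 0.026], "jaw": 0.0},
    {"rot": [0, 0.3, 0], "travel": [0.062, 0, 0.026], "jaw": 0.0},
  ],
)

```text
clock: 2.65
tool_pos: [0.6412, -0.1176, 0.1976]
orientation: [[0.197, -0.001, 0.98], [-0.98, -0.001, 0.197], [0.001, -1.0, -0.001]]
force: [-0.1, 0.2, -0.2]
grip_width: 0.0007
```

```bash
python3 - <<'E'
from h import *
c=snap('wrist','w1');t=snap('top','t1');snap('side','s1')
s=env.read_state();print(s['tool_pos'],s['clock'],np.round(s['orientation'],3).tolist(),s['force'])
E
```

```text
[ 0.64140033 -0.11619989  0.19776967] 2.8 [[0.199, -0.0, 0.98], [-0.98, -0.001, 0.199], [0.001, -1.0, -0.0]] [ 0.49267608 -0.67061626 -0.30626121]
```

View pics/w1.png

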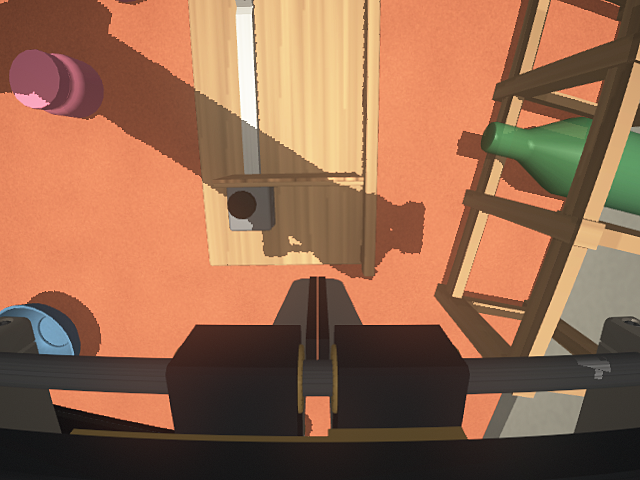

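View pics/s1.png

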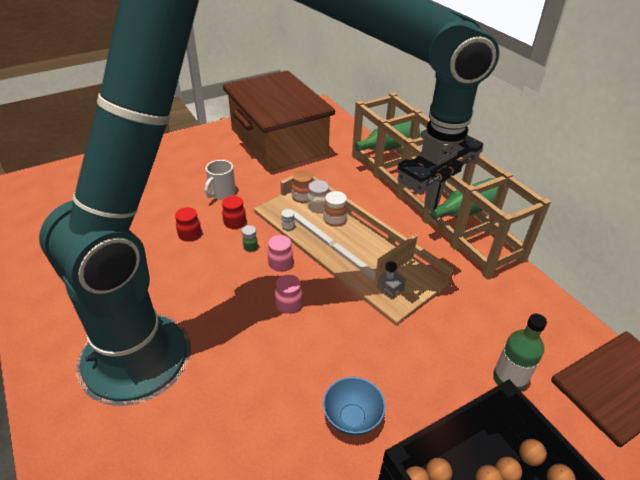

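```bash
python3 - <<'E'
from h import *
c=load('w1')
a=cv2.imread('pics/w1.png')[150:290,195:395]
cv2.imwrite('pics/cw1.png',cv2.resize(a,None,fx=4,fy=4,interpolation=cv2.INTER_CUBIC))
t=load('top0');s=load('side0')
# wine rack front post right: foot / top
print('post foot side',onz(s,(492,269),0),'top pt front right corner top view z=.1,.15,.2',[np.round(onz(t,(405,115),z),3) for z in (.1,.15,.2)])
print(tri(t,(405,116),s,(495,229)),'foot top view',onz(t,(402,137),0))
print(tri(t,(188,116),s,(357,104)),'foot', onz(t,(188,137),0))
E
```

```text
post foot side [ 0.84583202 -0.17024747  0.        ] top pt front right corner top view z=.1,.15,.2 [array([ 0.841, -0.188,  0.1  ]), array([ 0.819, -0.18 ,  0.15 ]), array([ 0.798, -0.171,  0.2  ])]
(array([ 0.8090143 , -0.17506937,  0.15231738]), np.float64(0.014095902009961763)) foot top view [ 0.81329929 -0.19382868  0.        ]
(array([0.80383849, 0.41210771, 0.18978669]), np.float64(0.001430840149309643)) foot [0.8171349  0.46350223 0.        ]
```

View pics/cw1.png

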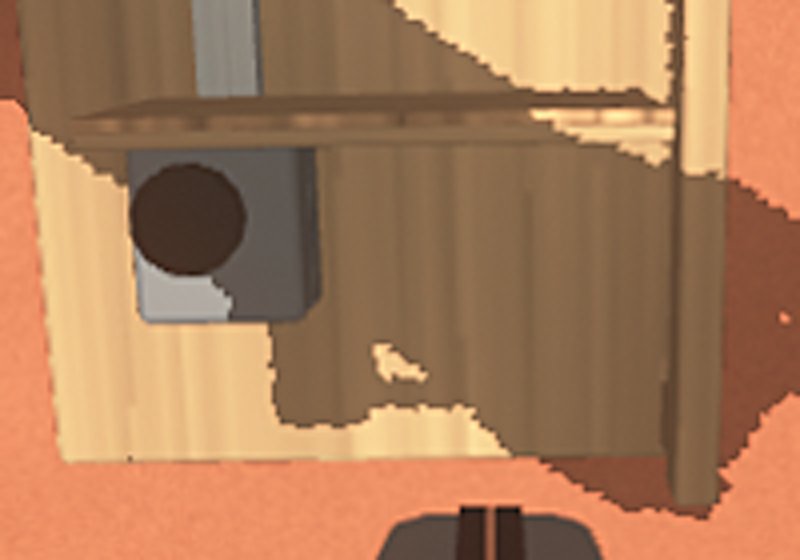

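```bash
python3 - <<'E'
from h import *
c=load('w1'); print(c['origin'])
U=np.array([.978,.209]);P=np.array([-.209,.978])
W=lambda x,y:(195+(x+.5)/4-.5,150+(y+.5)/4-.5)
def pr(n,q): print(n,np.round(q,4),'u %.4f p %.4f'%(q[:2]@U,q[:2]@P))
for n,x,y in [('near front',75,117),('near back',80,133),('near b2',90,148),('free front',672,107),('free back',672,127),('b2',672,140),('mid back',500,131),('mid b2',500,145)]:
    pr(n,onz(c,W(x,y),.105))
pr('knob',onz(c,W(188,218),.092))
pr('carr right edge top',onz(c,W(305,318),.056)); pr('carr left',onz(c,W(140,320),.056));pr('railedge',onz(c,W(672,400),.058))
pr('tcp',env.read_state()['tool_pos'])
E
```

```text
[ 0.62663    -0.04622043  0.40484255]
near front [ 0.5431 -0.0846  0.105 ] u 0.5135 p -0.1963
near back [ 0.5446 -0.0878  0.105 ] u 0.5143 p -0.1997
near b2 [ 0.5472 -0.0906  0.105 ] u 0.5162 p -0.2030
free front [ 0.6682 -0.0575  0.105 ] u 0.6415 p -0.1959
free back [ 0.6692 -0.0617  0.105 ] u 0.6415 p -0.2002
b2 [ 0.6698 -0.0644  0.105 ] u 0.6416 p -0.2029
mid back [ 0.6332 -0.0698  0.105 ] u 0.6047 p -0.2007
mid b2 [ 0.6338 -0.0728  0.105 ] u 0.6047 p -0.2036
knob [ 0.5679 -0.1039  0.092 ] u 0.5337 p -0.2203
carr right edge top [ 0.5946 -0.1303  0.056 ] u 0.5543 p -0.2517
carr left [ 0.5527 -0.1392  0.056 ] u 0.5114 p -0.2517
railedge [ 0.6919 -0.1325  0.058 ] u 0.6490 p -0.2741
tcp [ 0.6414 -0.1162  0.1978] u 0.6030 p -0.2477
```

>>> move_arm(
  series=[
    {"rot": [0, -0.5, 0], "travel": [0, 0.015, 0.002], "jaw": 0.0},
    {"rot": [0, -0.5, 0], "travel": [0, 0.04, 0.002], "jaw": 0.0},
    {"rot": [0, -0.5, 0], "travel": [0, 0.07, 0.002], "jaw": 0.0},
    {"rot": [0, -0.5, 0], "travel": [0, 0.1, 0.002], "jaw": 0.0},
    {"rot": [0, -0.5, 0], "travel": [0, 0.122, 0.002], "jaw": 0.0},
    {"rot": [0, -0.5, 0], "travel": [0, 0.132, 0.002], "jaw": 0.0},
    {"rot": [0, -0.5, 0], "travel": [0, 0.132, 0.002], "jaw": 0.0},
  ],
)

```text
clock: 3.5
tool_pos: [0.642, -0.1151, 0.0638]
orientation: [[0.209, -0.004, 0.978], [-0.978, -0.0, 0.209], [-0.0, -1.0, -0.004]]
force: [0.9, -0.4, 0.9]
grip_width: 0.0003
```

```bash
python3 - <<'E'
from h import *
c=snap('wrist','w2');snap('side','s2')
s=env.read_state();print(s['tool_pos'],s['clock'],np.round(s['orientation'],3).tolist(),s['force'])
b=cv2.imread('pics/s2.png')[150:330,320:540]
a=cv2.imread('pics/w2.png')
cv2.imwrite('pics/c2b.png',np.hstack([cv2.resize(a,(400,300)),cv2.resize(b,(367,300),interpolation=cv2.INTER_CUBIC)]))
E
```

```text
[ 0.64385184 -0.11585202  0.06637941] 3.6 [[0.208, 0.001, 0.978], [-0.978, -0.001, 0.208], [0.001, -1.0, 0.001]] [-0.46613366 -0.77694247  1.0166662 ]
```

View pics/c2b.png

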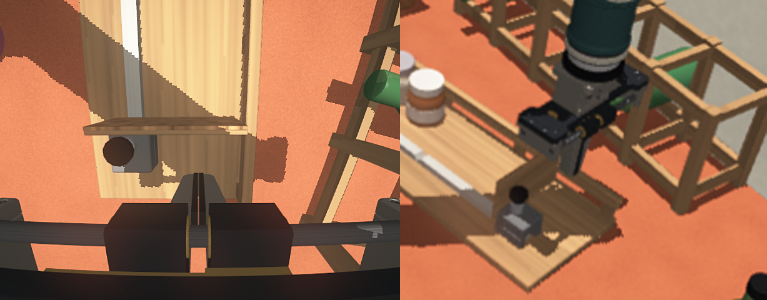

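>>> move_arm(
  series=[
    {"rot": [0, 0, 0], "travel": [-0.008, 0, 0], "jaw": 0.0},
    {"rot": [0, 0, 0], "travel": [-0.02, 0, 0], "jaw": 0.0},
    {"rot": [0, 0, 0], "travel": [-0.028, 0, 0], "jaw": 0.0},
    {"rot": [0, 0, 0], "travel": [-0.032, 0, 0], "jaw": 0.0},
    {"rot": [0, 0, 0], "travel": [-0.036, 0, 0], "jaw": 0.0},
    {"rot": [0, 0, 0], "travel": [-0.04, 0, 0], "jaw": 0.0},
    {"rot": [0, 0, 0], "travel": [-0.044, 0, 0], "jaw": 0.0},
    {"rot": [0, 0, 0], "travel": [-0.048, 0, 0], "jaw": 0.0},
  ],
)

```text
clock: 4.4
tool_pos: [0.6348, -0.0712, 0.0669]
orientation: [[0.206, 0.003, 0.978], [-0.978, -0.004, 0.206], [0.004, -1.0, 0.002]]
force: [3.0, -4.3, -0.6]
grip_width: 0.0003
```

```bash
cat > st.py <<'E'
from h import *
import sys
s=env.read_state();q=s['tool_pos'];U=np.array([.978,.209]);P=np.array([-.209,.978])
print('u %.4f p %.4f z %.4f t %.2f'%(q[:2]@U,q[:2]@P,q[2],s['clock']),'Fp %.2f'%(s['force'][:2]@P),np.round(s['force'],2),np.round(s['orientation'],3).tolist())
if len(sys.argv)>1:
    tag=sys.argv[1]
    a=snap('top','t'+tag);b=snap('side','s'+tag)
    A=cv2.imread(f'pics/t{tag}.png')[150:250,225:400];B=cv2.imread(f'pics/s{tag}.png')[165:310,260:460]
    cv2.imwrite(f'pics/c{tag}.png',np.hstack([cv2.resize(A,(420,240),interpolation=cv2.INTER_CUBIC) if 0 else cv2.resize(A,(400,290),interpolation=cv2.INTER_CUBIC),cv2.resize(B,(400,290),interpolation=cv2.INTER_CUBIC)]))
E
python3 st.py a
```

```text
u 0.6059 p -0.2023 z 0.0669 t 4.40 Fp -4.80 [ 2.98 -4.27 -0.56] [[0.206, 0.003, 0.978], [-0.978, -0.004, 0.206], [0.004, -1.0, 0.002]]
```

View pics/ca.png

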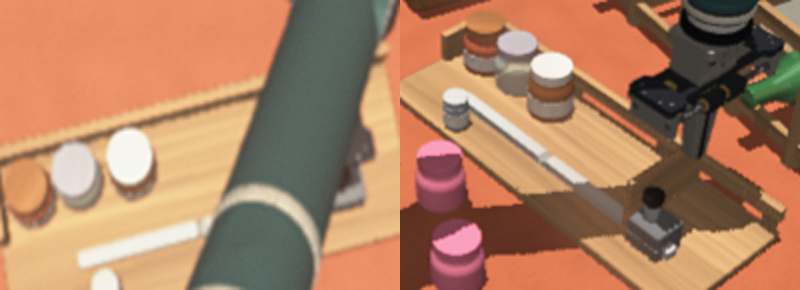

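>>> move_arm(
  series=[
    {"rot": [0, 0, 0], "travel": [-0.006, 0, 0], "jaw": 0.0},
    {"rot": [0, 0, 0], "travel": [-0.012, 0, 0], "jaw": 0.0},
    {"rot": [0, 0, 0], "travel": [-0.018, 0, 0], "jaw": 0.0},
    {"rot": [0, 0, 0], "travel": [-0.024, 0, 0], "jaw": 0.0},
    {"rot": [0, 0, 0], "travel": [-0.03, 0, 0], "jaw": 0.0},
    {"rot": [0, 0, 0], "travel": [-0.036, 0, 0], "jaw": 0.0},
    {"rot": [0, 0, 0], "travel": [-0.042, 0, 0], "jaw": 0.0},
    {"rot": [0, 0, 0], "travel": [-0.048, 0, 0], "jaw": 0.0},
    {"rot": [0, 0, 0], "travel": [-0.054, 0, 0], "jaw": 0.0},
    {"rot": [0, 0, 0], "travel": [-0.06, 0, 0], "jaw": 0.0},
    {"rot": [0, 0, 0], "travel": [-0.066, 0, 0], "jaw": 0.0},
    {"rot": [0, 0, 0], "travel": [-0.072, 0, 0], "jaw": 0.0},
    {"rot": [0, 0, 0], "travel": [-0.078, 0, 0], "jaw": 0.0},
    {"rot": [0, 0, 0], "travel": [-0.084, 0, 0], "jaw": 0.0},
    {"rot": [0, 0, 0], "travel": [-0.09, 0, 0], "jaw": 0.0},
    {"rot": [0, 0, 0], "travel": [-0.096, 0, 0], "jaw": 0.0},
    {"rot": [0, 0, 0], "travel": [-0.102, 0, 0], "jaw": 0.0},
    {"rot": [0, 0, 0], "travel": [-0.107, 0, 0], "jaw": 0.0},
    {"rot": [0, 0, 0], "travel": [-0.111, 0, 0], "jaw": 0.0},
    {"rot": [0, 0, 0], "travel": [-0.114, 0, 0], "jaw": 0.0},
  ],
)

```text
clock: 6.5
tool_pos: [0.6107, 0.0407, 0.0666]
orientation: [[0.206, 0.002, 0.978], [-0.978, -0.003, 0.206], [0.003, -1.0, 0.001]]
force: [0.5, -4.3, 0.9]
grip_width: 0.0005
```

```bash
python3 st.py b
```

```text
u 0.6058 p -0.0878 z 0.0666 t 6.50 Fp -4.27 [ 0.49 -4.27  0.93] [[0.206, 0.002, 0.978], [-0.978, -0.003, 0.206], [0.003, -1.0, 0.001]]
```

View pics/cb.png

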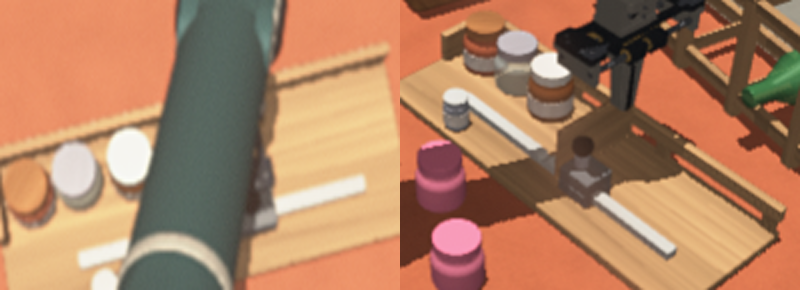

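```bash
python3 - <<'E'
from h import *
U=np.array([.978,.209]);P=np.array([-.209,.978])
for tag in ['s1','sa','sb']:
    c=load(tag);im=c['pixels'].astype(int)
    # dark knob blob
    g=im.max(2);m=((g<45)).astype(np.uint8);m[:, :300]=0;m[:200]=0;m[310:]=0;m[:,440:]=0
    n,l,st,ce=cv2.connectedComponentsWithStats(m)
    for i in range(1,n):
        if 15<st[i,4]<400:
            q=onz(c,ce[i],.084);print(tag,st[i],ce[i].round(1),'u %.4f p %.4f'%(q[:2]@U,q[:2]@P))
E
```

```text
s1 [433 200   5  10  26] [435.2 204.1] u 0.7933 p -0.1429
s1 [386 262  11  10  91] [391.  266.3] u 0.5364 p -0.2229
sa [382 259  11  10  87] [386.6 263.1] u 0.5364 p -0.2095
sb [373 200   5  20  50] [374.7 209.5] u 0.6570 p -0.0568
```

>>> move_arm(
  series=[
    {"rot": [0, 0, 0], "travel": [-0.003, 0, 0], "jaw": 0.0},
    {"rot": [0, 0, 0], "travel": [-0.006, 0, 0], "jaw": 0.0},
    {"rot": [0, 0, 0], "travel": [-0.009, 0, 0], "jaw": 0.0},
    {"rot": [0, 0, 0], "travel": [-0.012, 0, 0], "jaw": 0.0},
    {"rot": [0, 0, 0], "travel": [-0.015, 0, 0], "jaw": 0.0},
    {"rot": [0, 0, 0], "travel": [-0.018, 0, 0], "jaw": 0.0},
    {"rot": [0, 0, 0], "travel": [-0.021, 0, 0], "jaw": 0.0},
    {"rot": [0, 0, 0], "travel": [-0.024, 0, 0], "jaw": 0.0},
    {"rot": [0, 0, 0], "travel": [-0.027, 0, 0], "jaw": 0.0},
    {"rot": [0, 0, 0], "travel": [-0.03, 0, 0], "jaw": 0.0},
  ],
)

```text
clock: 7.6
tool_pos: [0.604, 0.072, 0.0665]
orientation: [[0.207, 0.001, 0.978], [-0.978, -0.001, 0.207], [0.001, -1.0, 0.001]]
force: [1.0, -4.3, 1.7]
grip_width: 0.0005
```

```bash
python3 st.py c; python3 - <<'E'
import cv2
b=cv2.imread('pics/sc.png')[175:285,285:435]
cv2.imwrite('pics/cc.png',cv2.resize(b,None,fx=5,fy=5,interpolation=cv2.INTER_CUBIC))
E
```

```text
u 0.6058 p -0.0559 z 0.0665 t 7.60 Fp -4.45 [ 1.03 -4.33  1.73] [[0.207, 0.001, 0.978], [-0.978, -0.001, 0.207], [0.001, -1.0, 0.001]]
```

View pics/cc.png

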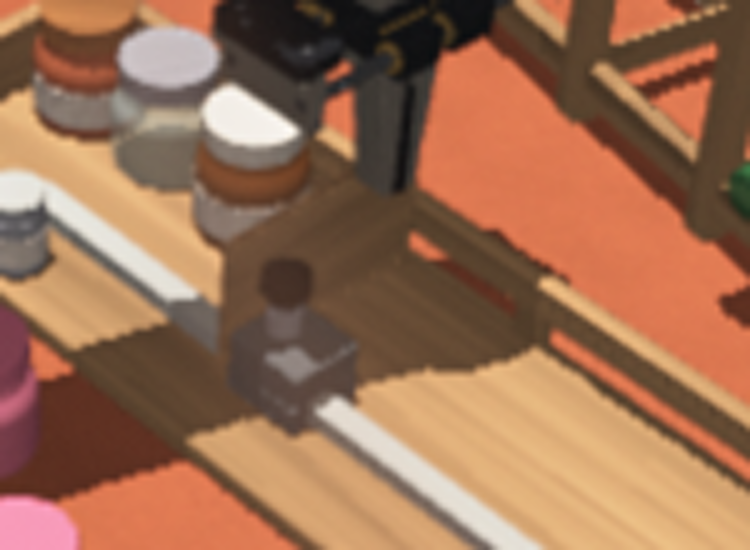

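>>> move_arm(
  series=[
    {"rot": [0, 0, 0], "travel": [-0.0015, 0, 0], "jaw": 0.0},
    {"rot": [0, 0, 0], "travel": [-0.003, 0, 0], "jaw": 0.0},
    {"rot": [0, 0, 0], "travel": [-0.0045, 0, 0], "jaw": 0.0},
    {"rot": [0, 0, 0], "travel": [-0.006, 0, 0], "jaw": 0.0},
    {"rot": [0, 0, 0], "travel": [-0.0075, 0, 0], "jaw": 0.0},
    {"rot": [0, 0, 0], "travel": [-0.009, 0, 0], "jaw": 0.0},
    {"rot": [0, 0, 0], "travel": [-0.0105, 0, 0], "jaw": 0.0},
    {"rot": [0, 0, 0], "travel": [-0.012, 0, 0], "jaw": 0.0},
  ],
)

```text
clock: 8.5
tool_pos: [0.6012, 0.0851, 0.0663]
orientation: [[0.208, 0.0, 0.978], [-0.978, 0.0, 0.208], [-0.0, -1.0, 0.0]]
force: [1.3, -4.1, 0.6]
grip_width: 0.0004
```

>>> move_arm(
  series=[
    {"rot": [0, 0, 0], "travel": [-0.001, 0, 0], "jaw": 0.0},
    {"rot": [0, 0, 0], "travel": [-0.002, 0, 0], "jaw": 0.0},
    {"rot": [0, 0, 0], "travel": [-0.003, 0, 0], "jaw": 0.0},
    {"rot": [0, 0, 0], "travel": [-0.004, 0, 0], "jaw": 0.0},
  ],
)

```text
clock: 8.9
tool_pos: [0.6003, 0.0891, 0.0663]
orientation: [[0.208, 0.0, 0.978], [-0.978, 0.0, 0.208], [-0.0, -1.0, 0.001]]
force: [1.0, -3.5, 0.2]
grip_width: 0.0006
```

```bash
python3 st.py
```

```text
u 0.6057 p -0.0383 z 0.0663 t 8.90 Fp -3.61 [ 0.96 -3.48  0.18] [[0.208, 0.0, 0.978], [-0.978, 0.0, 0.208], [-0.0, -1.0, 0.001]]
```

>>> move_arm(
  series=[
    {"rot": [0, 0, 0], "travel": [-0.001, 0, 0], "jaw": 0.0},
    {"rot": [0, 0, 0], "travel": [-0.002, 0, 0], "jaw": 0.0},
    {"rot": [0, 0, 0], "travel": [-0.003, 0, 0], "jaw": 0.0},
  ],
)

```text
clock: 9.2
tool_pos: [0.5997, 0.0921, 0.0663]
orientation: [[0.208, 0.0, 0.978], [-0.978, 0.0, 0.208], [-0.0, -1.0, 0.001]]
force: [0.6, -3.7, 1.8]
grip_width: 0.0007
```

>>> move_arm(
  series=[
    {"rot": [0, 0, 0], "travel": [-0.001, 0, 0], "jaw": 0.0},
    {"rot": [0, 0, 0], "travel": [-0.002, 0, 0], "jaw": 0.0},
    {"rot": [0, 0, 0], "travel": [-0.003, 0, 0], "jaw": 0.0},
  ],
)

```text
clock: 9.5
tool_pos: [0.5988, 0.096, 0.0663]
orientation: [[0.209, 0.0, 0.978], [-0.978, 0.001, 0.209], [-0.001, -1.0, 0.0]]
force: [0.1, -0.7, -0.2]
grip_width: 0.0002
```

The push force has fallen away, which fits a click. I'll check with pictures.

```bash
python3 st.py d; python3 - <<'E'
import cv2,numpy as np
B=[cv2.resize(cv2.imread(f'pics/s{k}.png')[185:275,290:370],(400,450),interpolation=cv2.INTER_CUBIC) for k in 'cd']
cv2.imwrite('pics/cd2.png',np.hstack(B))
E
```

```text
u 0.6057 p -0.0313 z 0.0663 t 9.50 Fp -0.68 [ 0.08 -0.68 -0.17] [[0.209, 0.0, 0.978], [-0.978, 0.001, 0.209], [-0.001, -1.0, 0.0]]
```

View pics/cd2.png

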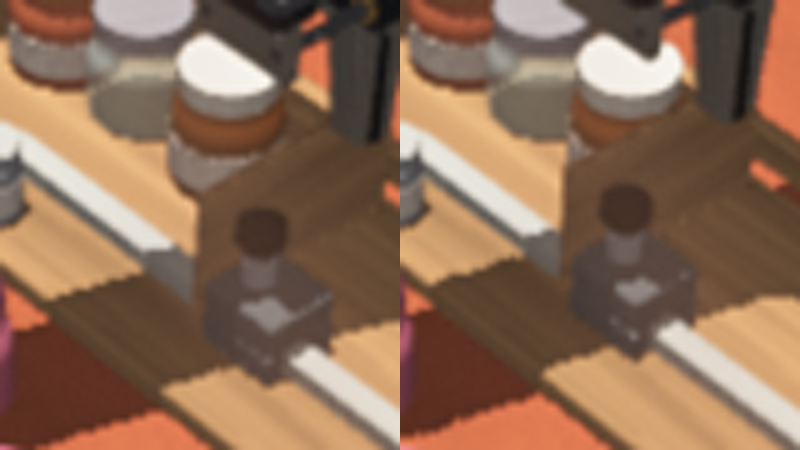

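>>> move_arm(
  series=[
    {"rot": [0, 0, 0], "travel": [-0.0008, 0, 0], "jaw": 0.0},
    {"rot": [0, 0, 0], "travel": [-0.0016, 0, 0], "jaw": 0.0},
  ],
)

```text
clock: 9.8
tool_pos: [0.5978, 0.0991, 0.0658]
orientation: [[0.21, -0.001, 0.978], [-0.978, 0.002, 0.21], [-0.003, -1.0, -0.001]]
force: [0.2, 0.8, 0.2]
grip_width: 0.0007
```

>>> move_arm(
  series=[
    {"rot": [0, 0, 0], "travel": [-0.0008, 0, 0], "jaw": 0.0},
    {"rot": [0, 0, 0], "travel": [-0.0016, 0, 0], "jaw": 0.0},
  ],
)

```text
clock: 10.0
tool_pos: [0.5973, 0.1011, 0.0658]
orientation: [[0.21, -0.001, 0.978], [-0.978, 0.003, 0.21], [-0.003, -1.0, -0.001]]
force: [-0.6, -0.1, 0.1]
grip_width: 0.0005
```

>>> move_arm(
  series=[
    {"rot": [0, 0, 0], "travel": [-0.0007, 0, 0], "jaw": 0.0},
  ],
)

```text
clock: 10.1
tool_pos: [0.5971, 0.1019, 0.0658]
orientation: [[0.21, -0.002, 0.978], [-0.978, 0.003, 0.21], [-0.003, -1.0, -0.001]]
force: [0.5, -0.4, -0.7]
grip_width: 0.0002
```

>>> move_arm(
  series=[
    {"rot": [0, 0, 0], "travel": [-0.0007, 0, 0], "jaw": 0.0},
  ],
)

```text
clock: 10.2
tool_pos: [0.5969, 0.1027, 0.0658]
orientation: [[0.21, -0.002, 0.978], [-0.978, 0.003, 0.21], [-0.003, -1.0, -0.001]]
force: [-0.3, -0.3, -0.8]
grip_width: 0.0005
```

```bash
python3 st.py e; python3 - <<'E'
import cv2,numpy as np
B=[cv2.resize(cv2.imread(f'pics/s{k}.png')[185:275,290:370],(400,450),interpolation=cv2.INTER_CUBIC) for k in 'de']
cv2.imwrite('pics/ce2.png',np.hstack(B))
E
```

```text
u 0.6053 p -0.0243 z 0.0658 t 10.20 Fp -0.21 [-0.33 -0.28 -0.83] [[0.21, -0.002, 0.978], [-0.978, 0.003, 0.21], [-0.003, -1.0, -0.001]]
```

View pics/ce2.png

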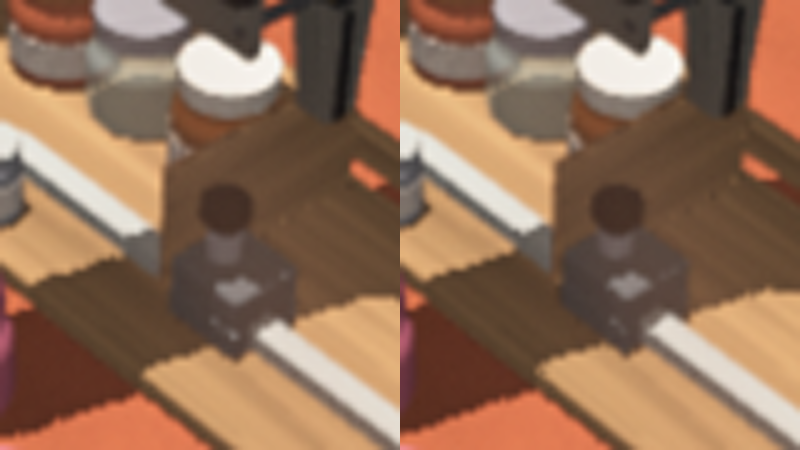

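>>> move_arm(
  series=[
    {"rot": [0, 0, 0], "travel": [-0.0007, 0, 0], "jaw": 0.0},
  ],
)

```text
clock: 10.4
tool_pos: [0.5969, 0.1031, 0.0658]
orientation: [[0.21, -0.001, 0.978], [-0.978, 0.002, 0.21], [-0.003, -1.0, -0.001]]
force: [-0.2, -1.0, 0.4]
grip_width: 0.0002
```

>>> move_arm(
  series=[
    {"rot": [0, 0, 0], "travel": [-0.0007, 0, 0], "jaw": 0.0},
  ],
)

```text
clock: 10.5
tool_pos: [0.5968, 0.1031, 0.0658]
orientation: [[0.21, -0.001, 0.978], [-0.978, 0.002, 0.21], [-0.002, -1.0, -0.001]]
force: [-0.4, -2.4, -0.0]
grip_width: 0.0002
```

```bash
python3 st.py f; python3 - <<'E'
import cv2,numpy as np
B=[cv2.resize(cv2.imread(f'pics/s{k}.png')[185:275,290:370],(400,450),interpolation=cv2.INTER_CUBIC) for k in 'ef']
cv2.imwrite('pics/cf2.png',np.hstack(B))
E
```

```text
u 0.6053 p -0.0239 z 0.0658 t 10.50 Fp -2.25 [-0.41 -2.39 -0.03] [[0.21, -0.001, 0.978], [-0.978, 0.002, 0.21], [-0.002, -1.0, -0.001]]
```

View pics/cf2.png

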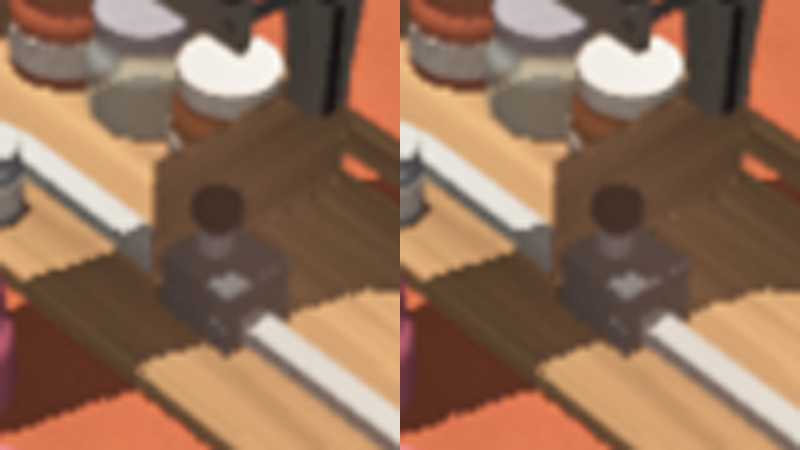

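>>> move_arm(
  series=[
    {"rot": [0, 0, 0], "travel": [-0.001, 0, 0], "jaw": 0.0},
    {"rot": [0, 0, 0], "travel": [-0.0015, 0, 0], "jaw": 0.0},
  ],
)

```text
clock: 10.8
tool_pos: [0.5968, 0.1034, 0.0658]
orientation: [[0.209, -0.001, 0.978], [-0.978, 0.0, 0.209], [-0.0, -1.0, -0.001]]
force: [2.4, -4.6, 0.1]
grip_width: 0.0003
```

>>> move_arm(
  series=[
    {"rot": [0, 0, 0], "travel": [-0.001, 0, 0], "jaw": 0.0},
    {"rot": [0, 0, 0], "travel": [-0.002, 0, 0], "jaw": 0.0},
  ],
)

```text
clock: 11.0
tool_pos: [0.5968, 0.1036, 0.0659]
orientation: [[0.208, 0.0, 0.978], [-0.978, -0.002, 0.208], [0.002, -1.0, -0.0]]
force: [1.9, -7.4, -0.8]
grip_width: 0.0002
```

At 7.6 N the stop does not yield, which is well above its 3–4 N sliding force, so it is latched. I'll back off along the rail, then lift.

>>> move_arm(
  series=[
    {"rot": [0, 0, 0], "travel": [0.003, 0, 0], "jaw": 0.0},
    {"rot": [0, 0, 0], "travel": [0.012, 0, 0], "jaw": 0.0},
    {"rot": [0, 0, 0], "travel": [0.025, 0, 0], "jaw": 0.0},
    {"rot": [0, 0, 0], "travel": [0.04, 0, 0], "jaw": 0.0},
    {"rot": [0, 0, 0], "travel": [0.045, -0.01, 0], "jaw": 0.0},
    {"rot": [0, 0, 0], "travel": [0.05, -0.04, 0], "jaw": 0.0},
    {"rot": [0, 0, 0], "travel": [0.06, -0.08, 0], "jaw": 0.0},
    {"rot": [0, 0, 0], "travel": [0.09, -0.12, 0], "jaw": 0.0},
    {"rot": [0, 0, 0], "travel": [0.13, -0.14, 0], "jaw": 0.0},
    {"rot": [0, 0, 0], "travel": [0.17, -0.14, 0], "jaw": 0.0},
    {"rot": [0, 0, 0], "travel": [0.2, -0.14, 0], "jaw": 0.0},
    {"rot": [0, 0, 0], "travel": [0.22, -0.14, 0], "jaw": 0.0},
    {"rot": [0, 0, 0], "travel": [0.225, -0.14, 0], "jaw": 0.0},
    {"rot": [0, 0, 0], "travel": [0.225, -0.14, 0], "jaw": 0.0},
  ],
)

```text
clock: 12.4
tool_pos: [0.6435, -0.117, 0.2066]
orientation: [[0.207, 0.0, 0.978], [-0.978, -0.001, 0.207], [0.002, -1.0, -0.0]]
force: [0.5, -0.3, -0.6]
grip_width: 0.0006
```

```bash
python3 st.py g; python3 - <<'E'
from h import *
B=[cv2.resize(cv2.imread(f'pics/s{k}.png')[185:275,290:370],(400,450),interpolation=cv2.INTER_CUBIC) for k in 'fg']
cv2.imwrite('pics/cg2.png',np.hstack(B))
snap('wrist','wg')
E
```

```text
u 0.6049 p -0.2489 z 0.2066 t 12.40 Fp -0.36 [ 0.52 -0.26 -0.63] [[0.207, 0.0, 0.978], [-0.978, -0.001, 0.207], [0.002, -1.0, -0.0]]
```

View pics/cg2.png

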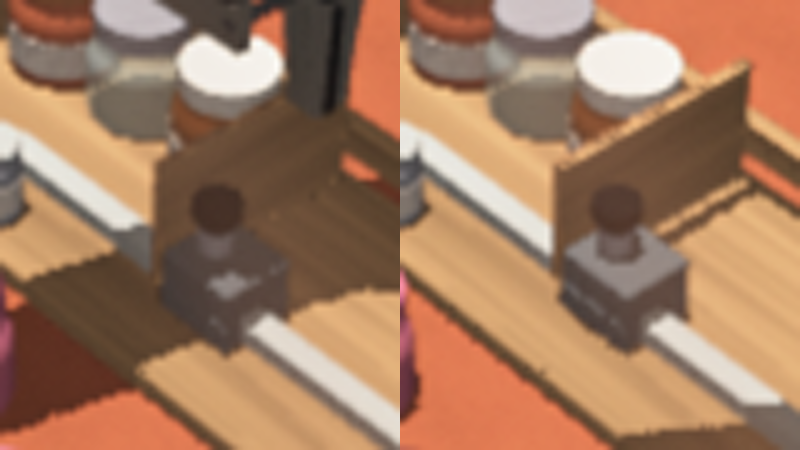

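View pics/tg.png

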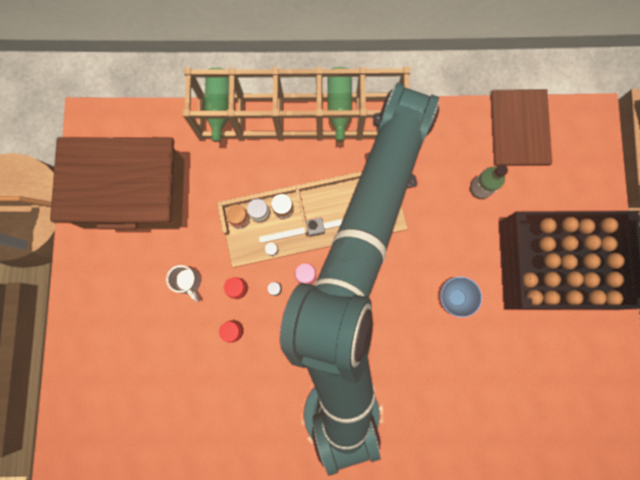

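View pics/sg.png

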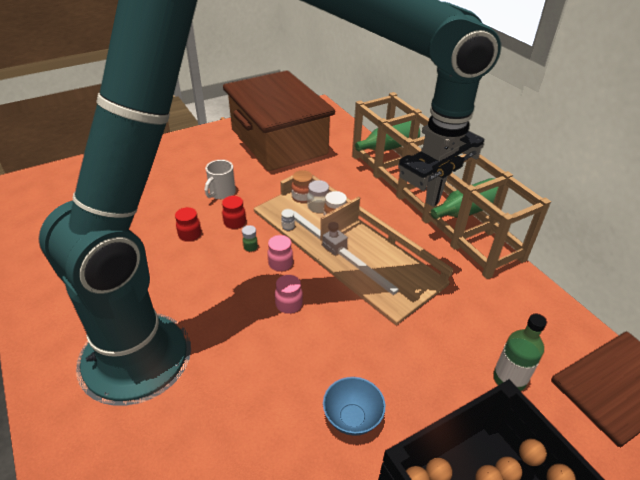

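The stop stands short of jar 1 at top px (300,205), and its position in the side view is unchanged since the push. Nothing else has moved. A last check on knob height and the gap to jar 1:

```bash
python3 - <<'E'
from h import *
U=np.array([.978,.209]);P=np.array([-.209,.978])
def blob(c,roi,th):
    x0,y0,x1,y1=roi;g=c['pixels'][y0:y1,x0:x1].max(2);m=(g<th).astype(np.uint8)
    n,l,st,ce=cv2.connectedComponentsWithStats(m);i=1+np.argmax(st[1:,4]);return ce[i]+[x0,y0],st[i,4]
for a,b,r1,r2 in [('top0','side0',(370,200,392,225),(383,258,400,275)),('tg','sg',(305,216,326,238),(326,218,341,234))]:
    t=load(a);s=load(b)
    for th in (70,80):
        k,n=blob(t,r1,th);k2,n2=blob(s,r2,th);q,e=tri(t,k,s,k2);print(a,th,k.round(1),n,k2.round(1),n2,q.round(4),'p %.4f'%(q[:2]@P),'err %.4f'%e)
A=cv2.imread('pics/tg.png')[180:245,260:340];B=cv2.imread('pics/top0.png')[185:235,355:405]
cv2.imwrite('pics/fin.png',np.hstack([cv2.resize(A,(480,390),interpolation=cv2.INTER_NEAREST),cv2.resize(B,(312,390),interpolation=cv2.INTER_NEAREST)]))
E
```

```text
Traceback (most recent call last):
ValueError: attempt to get argmax of an empty sequence
```

```bash
python3 - <<'E'
from h import *
A=cv2.imread('pics/side0.png')[250:305,365:420];B=cv2.imread('pics/sg.png')[212:267,307:362]
cv2.imwrite('pics/fin.png',np.hstack([cv2.resize(x,(396,396),interpolation=cv2.INTER_NEAREST) for x in (A,B)]))
E
```

```text
(no output)
```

View pics/fin.png

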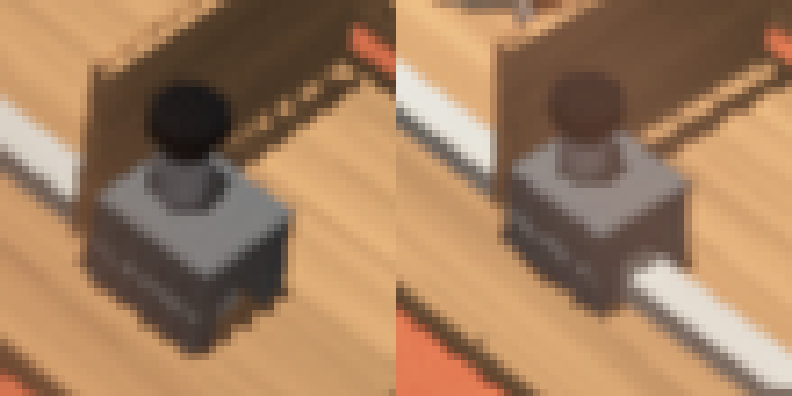

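View pics/wg.png

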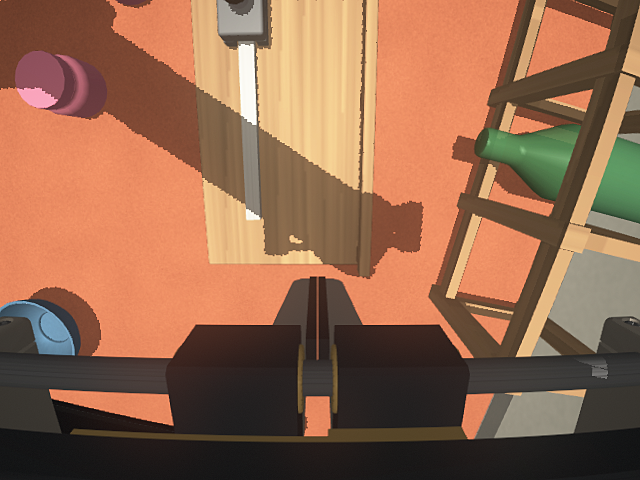

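```bash
python3 -c "
from station import env,order
print(order.hand_in())"
```

```text
the job is handed in; nothing more can be done
None
```

I pushed the stop about 0.19 m along its rail with the closed fingertips on its bare back. It appears to have clicked into the notch, short of the jars. I then backed the arm off clear and handed the job in at about 12.5 s.

**Checks that agreed:**
- **Force:** The push force was about 4 N while sliding. It fell to about 0 where the stop jumped ahead, then rose to 7.6 N with the stop not moving. I stopped pushing there, just under the suggested 8 to 10 N.
- **Position:** The travel matches the notch seen in the pictures, and the stop stayed put when I backed off.
- **Pin:** By eye, the knob sits about 2 px lower relative to the carriage in the side view, roughly 4 to 5 mm.
- **Surroundings:** The jars, the tin and the other things look unmoved in the final pictures.

**Checks that failed or disagreed:**
- **Knob height:** An automatic two-view check failed because its colour threshold found nothing. The pin drop therefore rests on the crop comparison and the force signature.
- **Gap to jar 1:** My rough estimate is about 12 mm, give or take 4 mm, against the stated 14 to 22 mm. The two agree only within that error.

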